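# Make up the door-hanging kit and the sanding kit

### The arm

A 6-joint arm with a two-finger parallel gripper is mounted at the origin on a cart in front of the work surface, level with it; the furniture and walls round the work are solid. World frame = base frame: x ahead of the robot, y to its left, z up, the work surface at z = 0. Lengths are in m, angles in rad, forces in N, time in s.
With the tool pointing down it reaches from about 0.375 to 0.925 m from the base axis. Payload 5.7 kg.
Tool frame: the origin (TCP) lies midway between the tips of the shut fingers; the grasp point (between the pads) lies 19 mm behind it; z points along the fingers, y is the line along which they close (so a half turn about z gives the same grasp; the last joint's range is limited). The gripper opens to 88 mm and grips with 3 to 60 N. Pads are 20 mm wide; open, the fingers measure 115 mm over their backs; the gripper's body (75 mm by 178 mm) begins 61 mm behind the grasp point.
Start: joints at [1.188, 0.359, 1.51, -0, 1.272, -0.115], TCP at [0.159, 0.579, 0.223] pointing down, gripper open.
Joint ranges: [-2.97, 2.97], [-1.01, 2.36], [0.21, 2.38], [-0.96, 4.11], [0.2, 2.71], [-2.98, 2.98]. Speed limits (rad/s): [2.39, 2.39, 3.14, 3.14, 3.14, 3.14].

### API

Orientations are given as a 3x3 rotation matrix whose columns are the frame's x, y, z axes.
In Python, from rig import ctrl, optics gives the robot as it stands.
- The arm moves only by the shell command python3 -m pendant 'ROWS' [OPENING]. ROWS is JSON, a list that holds one entry, the list of rows, each a list of 6 numbers: the shift along the world's x, y, z scaled (see below), then the turn, a rotation vector about the world's x, y, z scaled (see below). In form: [[[x, y, z, rx, ry, rz], ...]]. A call has 1 to 10 rows; each row shifts and turns the commanded pose from where the row before left it; what a row does not reach is not made up. The controller multiplies each number of a shift by 0.5 m and each number of a turn by 120 degrees. A row lasts 1/8 s, in which the tool goes at most 62.5 mm and 10.7 degrees, less where a joint would pass 70% of its speed; a pose out of reach is approached as far as the arm can. A call with a number of a shift or a turn outside -1 to 1 is refused whole. A call with a gripper value outside its range is refused whole. OPENING is the gripper command: -1 is shut, 1 is fully open, values between are in proportion, set as the call begins (- or left out, the last holds). The fingers move at their own pace and stop on an object; the grip force is fixed at half the most. Time passes only in rows, so rows that do not move let the fingers close. It gives the time, the measured TCP pose, the force, the opening and the grip force at its end, in the units of the state.
- ctrl.sense(): the state, without advancing time (a new reading comes with each control period).
- optics.read_camera(name): name is "scene" or "top"; returns (picture, depth): 400x640x3 uint8, red, green, blue; 400x640 float32, m along the optical axis (not along the pixel's ray), 0 where there is no reading.
- optics.camera_info(name): a dict with "K" (3x3 intrinsics, pixels), "k1" (the pictures are not rectified: a ray, as slopes to the right and down, at radius r is drawn at 1 + k1 r^2 times it, then the intrinsics apply), "cam_to_world" (4x4, takes a point from camera to world coordinates). Camera axes: x right, y up, looking along -z (the intrinsics and any distortion apply to the point x, -y, -z); pixel columns grow to the right and rows downward; lengths in m; the calibration is good to about 2 mm. A picture is of the moment at which its call begins. camera_info takes no time and is no camera call.
- ctrl.hand_in(): hands the job in; it is judged then, once.
Trained networks look in the newest picture that a camera, given by its name, has taken for a name from the list of things; names that differ only in an ending like _2 or _b are one class to them, and where a whole thing is asked for, a point or a joint stands for the part that bears it (a point fixed in the world has none). Each returns a list of dicts, best first, with "p" (0 to 1); they miss things now and then, are a little off and sometimes report something else, mostly with a low value. They report only what shows in the picture. A call takes as long as a camera call.
- optics.regions_of(camera, query): "region" (400x640 bool, what is visible of it).
- optics.spot_point(camera, query): "point" ([x, y, z] in m, in world coordinates, good to about 4 mm: a listed point, or the origin of a listed thing).
The state is a dict: "clock": time; "qpos": joint angles; "dq": joint speeds; "effort": joint torques, N m; "tcp_pos": TCP position; "eef_rot": TCP orientation; "contact_force": force on the tool from outside, world axes, zero at the start; "moment": the same for the moment, N m; "gripper_width": finger opening in m; "finger_force": force on a finger pad.
Only numpy, scipy, OpenCV 4.12 (cv2) and the standard library are available. Lean on these libraries where they do the work, as an engineer would, in place of code of your own. Each camera call takes 0.05 s, during which the arm holds its last target. There are 200 camera calls.

### The job

Make up the door-hanging kit in the longer tray, which has three bays: the jar of tacks, being the heaviest, goes in the middle bay, and the wooden wedge and the small dark block go in the outer bays, one in each, either way round. Make up the sanding kit in the shorter tray: the cork sanding block lies in its larger bay and the marker pen in its smaller one. Each thing must rest flat on the floor of its bay, clear of rims and ribs and the same way up as now, and the bowl, the oil can and the glue pot stay where they are.

Things in the scene. Friction and masses are not known exactly. Their poses are not given: they have to be found in the camera images.
- door_tray: a shallow wooden tray, fixed to the bench, 302 mm long (along its y) by 130 mm (along its x). Origin at the centre of its underside, z up. The plywood floor's top is 20 mm above the bench; the rim (7 mm thick) and the cross ribs (6 mm thick) stand 27 mm above the bench, 7 mm above the floor. Two ribs part it into three bays, each 116 mm along x and centred on the tray's x = 0: the middle one, 84 mm along y, at y = 0, and two outer ones, 96 mm along y, at y = -96 and +96 mm.
- sanding_tray: a shallow wooden tray, fixed to the bench, 194 mm long (along its y) by 130 mm (along its x). Origin at the centre of its underside, z up. The plywood floor's top is 20 mm above the bench; the rim (7 mm thick) and the cross ribs (6 mm thick) stand 27 mm above the bench, 7 mm above the floor. One rib parts it into two unequal bays, each 116 mm along x: the larger, 108 mm along y, is centred at y = -36 mm; the smaller, 66 mm along y, at y = +57 mm (both at x = 0).
- nail_jar_mid (a point): round screw-top jar of tacks, 63 mm in diameter up to 63 mm height, then a lid 58 mm in diameter up to its full height of 76 mm, best gripped round the lid; upright, about 0.3 kg; the point is on its axis, half-way up (38 mm); z up. Loose.
- wedge_mid (a point): pale beech door wedge, 44 (x) x 93 (y) mm, 14 mm high at its thick end and tapering along y towards a thin end; the long sides (44 mm apart) are parallel. The point is half-way along and across, 7 mm above its underside; z up. Loose, about 30 g.
- packer_mid (a point): small dark-brown hardwood block, 45 (x) x 75 (y) x 24 (z) mm; the point is its centre; z up. Loose, about 70 g.
- sander_mid (a point): brown cork sanding block, the largest of the five, 59 (x) x 99 (y) x 33 (z) mm; the point is its centre; z up. Loose, about 60 g.
- marker_mid (a point): blue marker pen stub with a white end, lying down, 13 (x) x 62 (y) x 12 (z) mm; the point is half-way along it, 6 mm above its underside; it does not roll. Loose, about 20 g.
- turned_bowl_mid (a point): bystander: turned wooden bowl, 69 mm in diameter, 35 mm high; the point is half-way up its axis.
- oil_can_mid (a point): bystander: green oil can with an upright spout, 65 mm in diameter, 126 mm high; the point is half-way up its axis. To its right, the upright post of the desk lamp (0.4 m tall, fixed near x = 0.71, y = 0.27 m, its arm turned away to the back) also stands behind the work: swing the arm past it well to the front.
- glue_pot_mid (a point): bystander: brown open pot, 70 mm in diameter, 62 mm high; the point is half-way up its axis.

How it is judged:
By the outcome, as a careful person would: the job done as asked, in the order asked, and still so for the second after the job is handed in, with the robot touching nothing.
It also fails if it takes over 128 s, if anything falls off the work surface, if the arm or the gripper's body presses on something with over 40 N, if the wrist force passes 120 N, or if a joint passes its speed limit or range.

## Working session

There is one attempt and no reset: what is moved stays moved. The work goes in short steps, Python scripts to look and compute and a shell command to move; the robot and the scene stay as the last step left them, time stands still between calls to the robot, and variables do not carry over. Pictures are saved under pics/ and viewed, at most 14 in all, crops included, and the job is handed in when it is done.

```bash
mkdir -p pics; ls; cat > h.py <<'E'
import numpy as np, cv2
from rig import ctrl, optics
def cloud(name,d):
    i=optics.camera_info(name);K=np.array(i["K"]);k1=i["k1"];T=np.array(i["cam_to_world"])
    H,W=d.shape;u,v=np.meshgrid(np.arange(W),np.arange(H))
    p=np.stack([u,v],-1).reshape(-1,1,2).astype(np.float64)
    q=cv2.undistortPoints(p,K,np.array([k1,0,0,0,0.])).reshape(H,W,2)
    P=np.stack([q[...,0]*d,-q[...,1]*d,-d],-1)
    return P@T[:3,:3].T+T[:3,3]
def top(P,m,band=.006):
    """centre, size, yaw of the long axis of the highest surface in mask m"""
    Q=P[m];Q=Q[np.isfinite(Q).all(1)]
    z=np.percentile(Q[:,2],90);Q=Q[abs(Q[:,2]-z)<band]
    (c,s,a)=cv2.minAreaRect((Q[:,:2]*1000).astype(np.float32))
    if s[0]<s[1]: s=s[::-1];a+=90
    return np.round(c),np.round(s),round((a+90)%180-90,1),round(z*1000)
E
cat > look.py <<'E'
import sys
from h import *
names=["nail_jar_mid","wedge_mid","packer_mid","sander_mid","marker_mid","turned_bowl_mid","oil_can_mid","glue_pot_mid","door_tray","sanding_tray"]
for cam in ["top","scene"]:
    im,d=optics.read_camera(cam);P=cloud(cam,d)
    cv2.imwrite(f"pics/{sys.argv[1]}_{cam}.png",im[...,::-1]);np.savez(f"{cam}.npz",im=im,P=P,d=d)
    for n in names:
        pt=optics.spot_point(cam,n);r=optics.regions_of(cam,n)
        print(cam,n,[(np.round(np.array(x["point"])*1000).tolist(),round(x["p"],2)) for x in pt[:2]], end=' ')
        if r:
            m=r[0]["region"]&(d>0); vv,uu=np.nonzero(m)
            if len(uu)>8: print("px",int(uu.mean()),int(vv.mean()),round(r[0]["p"],2),*top(P,m),end='')
        print()
E
python3 look.py a
```

```text
pics
top nail_jar_mid [([609.0, 124.0, 35.0], 0.65)] px 312 202 0.65 [603. 124.] [57. 56.] -64.7 78
top wedge_mid [([612.0, -66.0, 3.0], 0.9)] px 385 201 0.8 [609. -67.] [85. 33.] 89.7 13
top packer_mid [([610.0, 33.0, 13.0], 0.77), ([748.0, -3.0, 14.0], 0.31)] px 349 203 0.96 [604.  34.] [74. 45.] -88.7 26
top sander_mid [([522.0, 418.0, 11.0], 0.92)] px 194 237 0.93 [519. 418.] [99. 58.] -82.4 34
top marker_mid [] px 228 268 0.69 [443. 334.] [61. 12.] -86.4 14
top turned_bowl_mid [([747.0, -3.0, 15.0], 0.72)] px 364 146 0.76 [748.  -8.] [67. 53.] -22.4 30
top oil_can_mid [([687.0, 395.0, 62.0], 0.72)] px 206 170 0.58 [687. 393.] [31. 28.] 68.0 63
top glue_pot_mid [([523.0, 420.0, 13.0], 0.31)] px 317 144 0.92 [744. 113.] [69. 67.] 49.2 62
top door_tray [([459.0, 124.0, 1.0], 0.86)] 
top sanding_tray [([464.0, -220.0, 1.0], 0.64)] px 205 170 0.61 [685. 390.] [30. 24.] -36.8 63
scene nail_jar_mid [([607.0, 127.0, 39.0], 0.93)] px 310 209 0.84 [601. 123.] [59. 57.] -77.3 76
scene wedge_mid [([606.0, -63.0, 9.0], 0.87)] px 361 248 0.56 [607. -72.] [75. 33.] -88.1 13
scene packer_mid [([605.0, 128.0, 40.0], 0.72), ([604.0, 32.0, 20.0], 0.65)] px 334 230 0.76 [602.  34.] [76. 48.] -88.1 25
scene sander_mid [([524.0, 422.0, 16.0], 0.71), ([606.0, -64.0, 11.0], 0.64)] px 225 185 0.96 [517. 420.] [102.  61.] -83.8 34
scene marker_mid [([445.0, 332.0, 5.0], 0.58)] px 334 230 0.72 [601.  32.] [74. 45.] -87.1 25
scene turned_bowl_mid [([752.0, -1.0, 19.0], 0.79)] px 374 206 0.76 [747.  -3.] [74. 63.] 37.3 32
scene oil_can_mid [([688.0, 392.0, 61.0], 0.85)] px 268 161 0.57 [683. 388.] [12. 10.] -16.7 68
scene glue_pot_mid [([744.0, 116.0, 30.0], 0.87)] px 343 187 0.76 [742. 113.] [70. 64.] 40.7 60
scene door_tray [([459.0, 125.0, -1.0], 0.72), ([521.0, 422.0, 16.0], 0.41)] px 278 246 0.55 [456. 122.] [314. 134.] 88.5 26
scene sanding_tray [([462.0, -220.0, 3.0], 0.68)] px 377 316 0.95 [ 462. -220.] [195. 133.] 88.7 26
```

View pics/a_top.png

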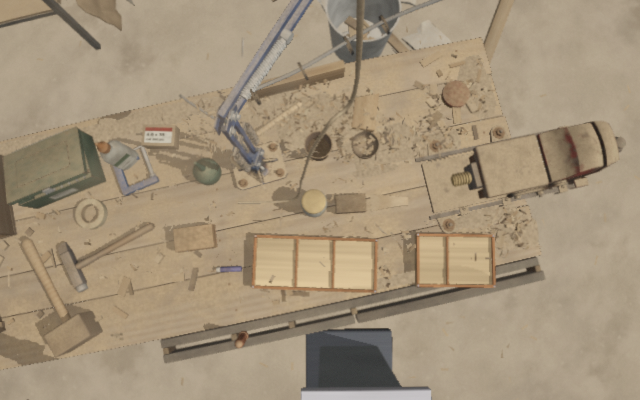

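View pics/a_scene.png

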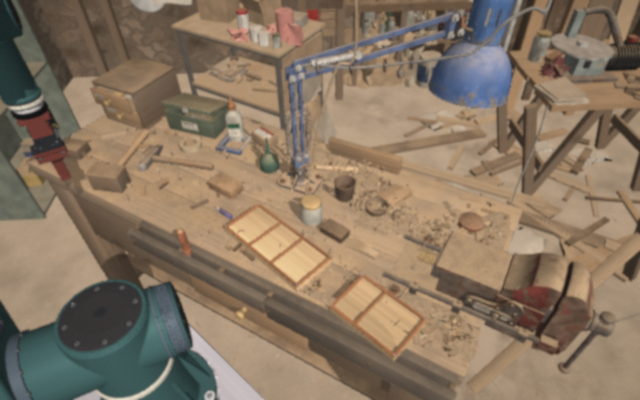

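```bash
python3 - <<'E'
from h import *
P=np.load("top.npz")["P"];z=P[...,2]
# tray ribs/rim vs floor
for (c,L) in [((459,124),302),((463,-220),194)]:
    X,Y=P[...,0]*1000,P[...,1]*1000
    m=(abs(X-c[0])<85)&(abs(Y-c[1])<L/2+20)&(z>.012)&(z<.034)
    print(cv2.minAreaRect(np.stack([X[m],Y[m]],1).astype(np.float32)),m.sum())
    for y in range(int(c[1]-L/2)-6,int(c[1]+L/2)+8,4):
        k=m&(abs(Y-y)<2)&(abs(X-c[0])<45)
        print(y,round(float(np.median(z[k])*1000),1) if k.any() else None,end='; ')
    print()
m=(abs(P[...,0]-.609)<.04)&(abs(P[...,1]+.067)<.06)&(z>.0035)&(z<.03)
print(cv2.minAreaRect((P[m][:,:2]*1000).astype(np.float32)))
for y in range(-116,-18,8):
    k=m&(abs(P[...,1]*1000-y)<4); print(y,round(float(np.median(z[k])*1000),1) if k.any() else None, np.round(P[k][:,0].min()*1000) if k.any() else '',np.round(P[k][:,0].max()*1000) if k.any() else '')
s=ctrl.sense();print(s["clock"],s["tcp_pos"],s["eef_rot"],s["gripper_width"])
E
```

```text
((461.0933837890625, 114.14790344238281), (162.21665954589844, 323.818359375), 3.131448745727539) 6789
-33 20.0; -29 24.6; -25 26.3; -21 21.5; -17 19.2; -13 19.1; -9 19.5; -5 18.6; -1 19.0; 3 19.2; 7 19.2; 11 19.1; 15 19.1; 19 19.3; 23 18.8; 27 19.1; 31 19.1; 35 19.7; 39 19.3; 43 19.7; 47 19.9; 51 19.6; 55 18.9; 59 19.4; 63 18.6; 67 19.5; 71 19.2; 75 22.8; 79 25.5; 83 19.4; 87 19.2; 91 19.3; 95 18.8; 99 19.6; 103 19.3; 107 19.3; 111 19.9; 115 18.9; 119 19.2; 123 19.2; 127 18.8; 131 19.7; 135 18.8; 139 19.1; 143 19.5; 147 19.2; 151 19.7; 155 19.3; 159 18.4; 163 22.5; 167 26.6; 171 19.8; 175 19.6; 179 18.3; 183 19.1; 187 20.0; 191 18.9; 195 18.9; 199 18.8; 203 18.7; 207 19.0; 211 18.9; 215 18.6; 219 19.4; 223 19.4; 227 19.8; 231 19.7; 235 18.1; 239 18.9; 243 19.6; 247 18.3; 251 19.6; 255 19.3; 259 18.9; 263 20.1; 267 25.5; 271 26.3; 275 25.9; 279 None; 
((472.70379638671875, -219.385986328125), (234.0986328125, 150.3027801513672), 89.2495346069336) 4476
-323 18.1; -319 26.0; -315 25.6; -311 21.3; -307 19.0; -303 19.3; -299 19.4; -295 19.3; -291 19.3; -287 19.0; -283 19.2; -279 20.0; -2
[... 323 characters left out ...]
9.8; -155 19.9; -151 19.2; -147 19.2; -143 19.1; -139 19.3; -135 20.0; -131 26.1; -127 25.0; -123 21.3; -119 23.9; 
((610.6956176757812, -66.26823425292969), (76.5770263671875, 116.47688293457031), 1.7410635948181152)
-116 4.3 593.0 598.0
-108 11.2 581.0 620.0
-100 11.6 600.0 636.0
-92 12.4 573.0 641.0
-84 12.9 598.0 623.0
-76 12.3 597.0 646.0
-68 10.4 596.0 649.0
-60 10.3 576.0 649.0
-52 8.6 593.0 644.0
-44 7.5 593.0 626.0
-36 6.1 588.0 626.0
-28 5.4 588.0 644.0
-20 3.9 571.0 621.0
2.1 [0.15876652 0.57859755 0.22262802] [[-9.64362444e-01  2.64584723e-01 -2.95911280e-05]
 [ 2.64584724e-01  9.64362442e-01 -5.74429260e-05]
 [ 1.33380518e-05 -6.32251610e-05 -9.99999998e-01]] 0.08773812961550338
```

The top view shows the jar at (312,202), packer (349,203), wedge (400,200), sander (194,237) and pen (229,268). The door tray spans about (254–377, 235–290) and the sanding tray (416–494, 233–287). The scene view agrees, and the lamp stands behind. Measured heights and sizes match the given ones. I'll place the wedge first, heading there now.

```bash
python3 -m pendant '[[[0.064,-0.094,0,0,0,-0.0885],[0.064,-0.094,0,0,0,-0.0885],[0.064,-0.094,0,0,0,-0.0885],[0.064,-0.094,0,0,0,-0.0885],[0.064,-0.094,0,0,0,-0.0885],[0.064,-0.094,0,0,0,-0.0885],[0.064,-0.094,0,0,0,-0.0885],[0.064,-0.094,0,0,0,0],[0.064,-0.094,0,0,0,0],[0.064,-0.094,0,0,0,0]]]' 0.5
```

```text
clock: 3.35
tcp_pos: [0.4798, 0.1069, 0.2229]
eef_rot: [[-0.005, 1.0, 0.001], [1.0, 0.005, 0.0], [0.0, 0.001, -1.0]]
contact_force: [1.1, 0.2, -0.3]
gripper_width: 0.0659
finger_force: 0.0
```

```bash
python3 -m pendant '[[[0.0645,-0.0935,-0.02,0,0,0],[0.0645,-0.0935,-0.02,0,0,0],[0.0645,-0.0935,-0.02,0,0,0],[0.0645,-0.0935,-0.02,0,0,0],[0,0,-0.12,0,0,0],[0,0,-0.12,0,0,0],[0,0,-0.08,0,0,0],[0,0,-0.04,0,0,0],[0,0,0,0,0,0]]]'; python3 -m pendant '[[[0,0,0,0,0,0],[0,0,0,0,0,0],[0,0,0,0,0,0],[0,0,0,0,0,0],[0,0,0,0,0,0]]]' -1
```

```text
clock: 4.47
tcp_pos: [0.6072, -0.0783, 0.0017]
eef_rot: [[-0.005, 1.0, -0.002], [1.0, 0.005, 0.0], [0.0, -0.002, -1.0]]
contact_force: [0.1, 0.5, 0.4]
gripper_width: 0.0658
finger_force: 0.0
clock: 5.1
tcp_pos: [0.608, -0.0784, 0.0028]
eef_rot: [[-0.005, 1.0, 0.0], [1.0, 0.005, -0.0], [-0.0, 0.0, -1.0]]
contact_force: [0.4, -0.1, 0.9]
gripper_width: 0.0287
finger_force: 29.7
```

```bash
python3 -m pendant '[[[0,0,0,0,0,0],[0,0,0.1,0,0,0],[0,0,0.1,0,0,0]]]'; python3 - <<'E'
from h import *
for c in ["top","scene"]:
    im,d=optics.read_camera(c)
    a=im[150:260,300:450] if c=="top" else im[150:300,280:430]
    cv2.imwrite(f"pics/b_{c}.png",cv2.resize(a,None,fx=4,fy=4)[...,::-1])
E
```

```text
clock: 5.48
tcp_pos: [0.6069, -0.0783, 0.1029]
eef_rot: [[-0.006, 1.0, -0.002], [1.0, 0.006, 0.001], [0.001, -0.002, -1.0]]
contact_force: [0.9, -0.7, -0.1]
gripper_width: 0.0285
finger_force: 29.8
```

View pics/b_scene.png

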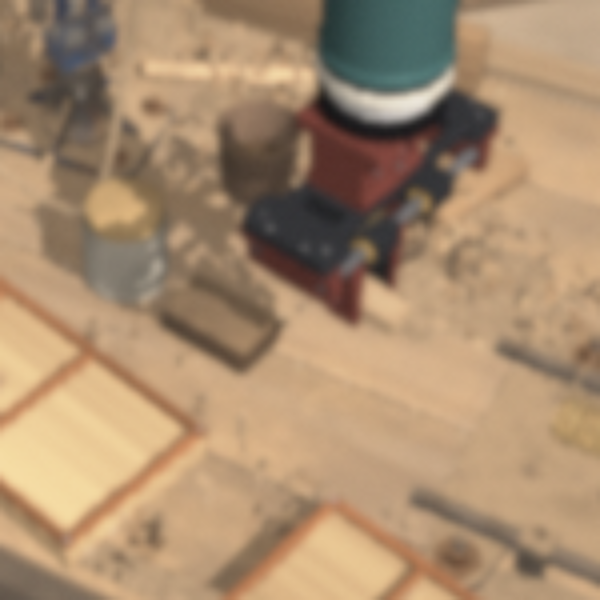

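View pics/b_top.png

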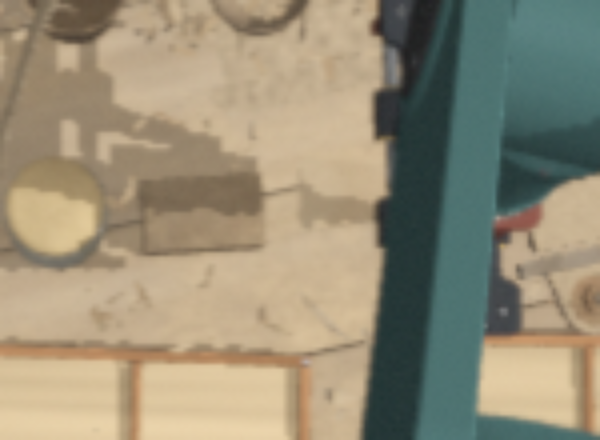

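```bash
python3 - <<'E'
from h import *
a=np.load("top.npz");P=a["P"];im=a["im"]
cv2.imwrite("pics/c.png",cv2.resize(im[180:225,330:430],None,fx=7,fy=7,interpolation=cv2.INTER_NEAREST)[...,::-1])
for v in range(190,216): print(v,' '.join('%3d'%(P[v,u,2]*1000) for u in range(364,420,2)), int(P[v,390,0]*1000))
print((P[200,364:420:8,1]*1000).astype(int))
print([(np.round(np.array(x["point"])*1000),x["p"]) for c in["top","scene"] for x in optics.spot_point(c,"wedge_mid")])
E
```

```text
190   0  -2  -3  -2  -1  -1   0  -3   0  -2  -1   0  -2   1   1  -5   2   1  -4  -6   0  -1  -1  -1   4   0   4   1 639
191   0  -2   3   0   1   0   0   0   1   1   0   1  -3   0  -2   2  -2  -8  -4  -3   4   0  -3  -2  -1   2  -3   1 636
192   0  -2  -5  -1  -1   1  -2  -1   2  -1  -2   2  -1  -2  -6 -15  -2   0   1  -2   2   0   0  -2   0  -1  -3  -2 634
193  16   3  -1  -3  -5   1   2  -4  -1  -5   0  -4  -5   0  -1   1  -1   0  -2  -1   0   0  -2   2  -1   2   1   0 631
194  24  -1  -1   0  -2   4   2  -3  -3  -2  -9  -1  -2  -3  -3   0   0   0  -1   0   0   0  -2  -1   0  -1   0   0 629
195  21   1  -2   0   3   3   5   2   6   9   8  10   0  -2   0  -1   0   0   4  -2   1   0   2   0  -3  -2  -2   0 627
196  20  -2   0   2   3   4   4   3   4   7   7   9  12  10  10  11   8  10   0   0   2  -2   0   2   0   0   2   0 622
197  25  -2  -4  -2   5   3   4   5   4   9   6  10   9  14   9  12  15  16  11  11  12  15  -4   2   2   0   0  -1 619
198  23 -10  -1   0   0   4   1   6   4   6   8   8   9  10  10  11  14  10  14   8  11  14  -4   2  -2  -2   1   0 617
199  22   0   0   2 
[... 1462 characters left out ...]
2   3  -3   1   1   0  -2  -2  -3  -2  -2   0   0  -1  -1   0   1   0  -3 586
212   0   0   0   0   0   0   2  -2   0   0   0   0   1   0   0  -1   0  -3   0   2   0   0   3  -1  -2   0  -2   1 583
213  -1   1   0   0   0   0   2  -1  -3  -1   0   0  -1  -4   0  -2  -1   0  -1   0  -1  -2  -1  -2  -1  -1  -2   0 581
214   0  -3  -2   0   0   0   0   0  -3  -3   2  -3  -2  -2  -1  -1   0  -3   2  -1  -1   0   0   1   0  -1  -2   1 578
215   0   0  -2   0   3  -1   1  -3   2  -2  -2   4   0   0   0  -2   1  -2  -1  -1   0   1   0  -1   1   2   0   2 576
[   0  -22  -41  -61  -81 -101 -123]
[(array([606., -66., 106.]), 0.86), (array([520., 419.,  11.]), 0.17), (array([606., -62., 120.]), 0.64)]
```

View pics/c.png

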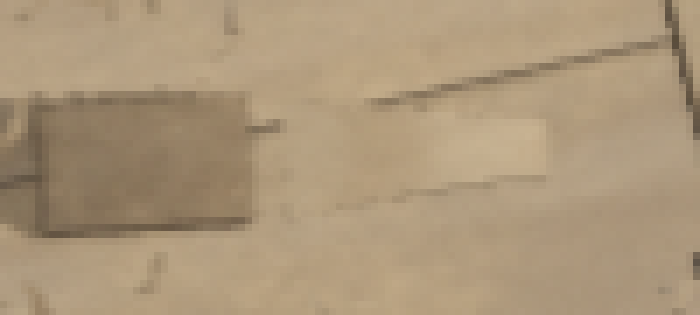

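The wedge's plan tapers from about 40 mm at the thin end to about 20 mm at the thick end, so its sides aren't parallel as listed. That explains the 28.5 mm grip. It's held firmly and level (mid point 606,-66), so I'll turn it across the -y bay.

```bash
python3 -m pendant '[[[-0.0305,0.0236,0,0,0,0.082],[-0.0305,0.0236,0,0,0,0.082],[-0.0305,0.0236,0,0,0,0.082],[-0.0305,0.0236,0,0,0,0.082],[-0.0305,0.0236,0,0,0,0.082],[-0.0305,0.0236,0,0,0,0.082],[-0.0305,0.0236,0,0,0,0.082],[-0.0305,0.0236,0,0,0,0.082],[-0.0305,0.0236,0,0,0,0.082],[0,0,-0.05,0,0,0]]]'; python3 - <<'E'
from h import *
for c in ["top","scene"]:
    im,d=optics.read_camera(c)
    print([(np.round(np.array(x["point"])*1000),x["p"]) for x in optics.spot_point(c,"wedge_mid")])
cv2.imwrite("pics/d.png",cv2.resize(im[180:300,230:390],None,fx=4,fy=4)[...,::-1])
E
```

```text
clock: 6.92
tcp_pos: [0.4689, 0.0285, 0.077]
eef_rot: [[-1.0, 0.017, -0.001], [0.017, 1.0, 0.0], [0.001, 0.0, -1.0]]
contact_force: [1.5, -0.4, -1.5]
gripper_width: 0.0287
finger_force: 29.8
[(array([ 462., -220.,   -1.]), 0.25)]
[(array([446.,  28.,  81.]), 0.53)]
```

View pics/d.png

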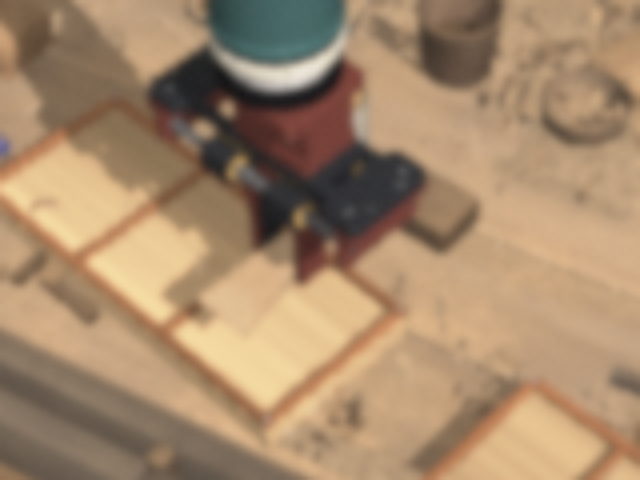

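The wedge hangs level, thin end toward the robot, over the -y bay. I'll shift 5 mm in +x, lower and release.

```bash
python3 -m pendant '[[[0.01,0,-0.06,0,0,0],[0,0,-0.03,0,0,0],[0,0,-0.012,0,0,0],[0,0,-0.003,0,0,0],[0,0,0,0,0,0]]]'; python3 -m pendant '[[[0,0,0,0,0,0],[0,0,0,0,0,0],[0,0,0,0,0,0],[0,0,0.03,0,0,0],[0,0,0.12,0,0,0],[0,0,0.12,0,0,0]]]' 0.15
```

```text
clock: 7.75
tcp_pos: [0.476, 0.0277, 0.0256]
eef_rot: [[-1.0, 0.02, 0.001], [0.02, 1.0, -0.0], [-0.001, -0.0, -1.0]]
contact_force: [0.5, -0.5, -0.6]
gripper_width: 0.0286
finger_force: 29.8
clock: 8.5
tcp_pos: [0.4748, 0.0278, 0.1613]
eef_rot: [[-1.0, 0.02, -0.002], [0.02, 1.0, 0.0], [0.002, 0.0, -1.0]]
contact_force: [0.3, -1.0, -0.8]
gripper_width: 0.0505
finger_force: 0.0
```

```bash
python3 -m pendant '[[[0.086,0.064,0,0,0,0],[0.086,0.064,0,0,0,0],[0.086,0.064,0,0,0,0],[0,0,0,0,0,0]]]' 1; python3 - <<'E'
from h import *
for c in ["top","scene"]:
    im,d=optics.read_camera(c);P=cloud(c,d)
    for n in ["wedge_mid","nail_jar_mid"]: print(n,[(np.round(np.array(x["point"])*1000),x["p"]) for x in optics.spot_point(c,n)][:1])
    np.savez(c+"2.npz",P=P,im=im)
    if c=="top":
        X,Y,Z=P[...,0]*1000,P[...,1]*1000,P[...,2]*1000
        for y in range(-20,76,8): print(y,[int(np.median(Z[(abs(X-x)<4)&(abs(Y-y)<4)])) for x in range(396,528,6)])
E
```

```text
clock: 9.0
tcp_pos: [0.6075, 0.1258, 0.1601]
eef_rot: [[-1.0, 0.017, 0.003], [0.017, 1.0, 0.001], [-0.003, 0.001, -1.0]]
contact_force: [-0.3, -0.9, -0.5]
gripper_width: 0.0862
finger_force: 0.0
wedge_mid [(array([460.,  26.,  27.]), 0.49)]
nail_jar_mid [(array([606., 124.,  39.]), 0.64)]
-20 [24, 24, 26, 26, 26, 26, 25, 23, 22, 21, 20, 20, 20, 19, 20, 19, 19, 19, 20, 25, 24, 0]
  return _methods._mean(a, axis=axis, dtype=dtype,
  ret = ret.dtype.type(ret / rcount)
Traceback (most recent call last):
ValueError: cannot convert float NaN to integer
```

Wedge mid now reads (460,26,27), which is in the bay. The tool is centred over the jar, so I'll go down to its lid.

```bash
python3 -m pendant '[[[-0.002,-0.003,-0.1,0,0,0],[0,0,-0.06,0,0,0],[0,0,-0.03,0,0,0],[0,0,0,0,0,0],[0,0,0,0,0,0]]]'; python3 -m pendant '[[[0,0,0,0,0,0],[0,0,0,0,0,0],[0,0,0,0,0,0],[0,0,0,0,0,0]]]' -1
```

```text
clock: 9.78
tcp_pos: [0.6043, 0.1221, 0.0664]
eef_rot: [[-1.0, 0.02, 0.002], [0.02, 1.0, 0.0], [-0.002, 0.0, -1.0]]
contact_force: [0.4, -0.3, 1.0]
gripper_width: 0.0873
finger_force: 0.0
clock: 10.28
tcp_pos: [0.6039, 0.1227, 0.0655]
eef_rot: [[-1.0, 0.02, 0.001], [0.02, 1.0, 0.001], [-0.001, 0.001, -1.0]]
contact_force: [0.1, 2.3, 2.4]
gripper_width: 0.057
finger_force: 30.0
```

```bash
python3 -m pendant '[[[0,0,0.05,0,0,0],[0,0,0.07,0,0,0],[-0.06,0.001,0,0,0,0],[-0.09,0.001,0,0,0,0],[-0.09,0,0,0,0,0],[-0.05,0,0,0,0,0],[0,0,-0.04,0,0,0],[0,0,0,0,0,0]]]'; python3 - <<'E'
from h import *
for c in ["top","scene"]:
    im,d=optics.read_camera(c);P=cloud(c,d)
    for n in ["wedge_mid","nail_jar_mid","door_tray"]: print(n,[(np.round(np.array(x["point"])*1000),x["p"]) for x in optics.spot_point(c,n)][:1])
E
```

```text
clock: 11.28
tcp_pos: [0.4568, 0.123, 0.1041]
eef_rot: [[-1.0, 0.019, -0.003], [0.019, 1.0, -0.001], [0.003, -0.001, -1.0]]
contact_force: [0.2, 0.3, -2.9]
gripper_width: 0.0571
finger_force: 30.0
wedge_mid [(array([460.,  26.,  24.]), 0.69)]
nail_jar_mid [(array([686., 395.,  60.]), 0.45)]
door_tray []
wedge_mid [(array([454.,  26.,  32.]), 0.88)]
nail_jar_mid [(array([463., 126.,  78.]), 0.81)]
door_tray [(array([459., 124.,  -4.]), 0.86)]
```

Aligned. I'll lower 17.5 mm, release, and move on towards the packer.

```bash
python3 -m pendant '[[[0,0,-0.02,0,0,0],[0,0,-0.01,0,0,0],[0,0,-0.005,0,0,0],[0,0,0,0,0,0]]]'; python3 -m pendant '[[[0,0,0,0,0,0],[0,0,0,0,0,0],[0,0,0,0,0,0],[0,0,0.03,0,0,0],[0,0,0.1,0,0,0]]]' 0.9
```

```text
clock: 12.18
tcp_pos: [0.4583, 0.1233, 0.0873]
eef_rot: [[-1.0, 0.02, -0.001], [0.02, 1.0, -0.0], [0.001, -0.0, -1.0]]
contact_force: [-0.2, -0.0, -2.4]
gripper_width: 0.0575
finger_force: 30.0
clock: 12.8
tcp_pos: [0.4565, 0.123, 0.1515]
eef_rot: [[-1.0, 0.02, -0.005], [0.02, 1.0, -0.001], [0.005, -0.001, -1.0]]
contact_force: [0.4, -0.1, -0.2]
gripper_width: 0.0838
finger_force: 0.0
```

```bash
python3 -m pendant '[[[0.0324,-0.02,0,0,0,-0.081],[0.0324,-0.02,0,0,0,-0.081],[0.0324,-0.02,0,0,0,-0.081],[0.0324,-0.02,0,0,0,-0.081],[0.0324,-0.02,0,0,0,-0.081],[0.0324,-0.02,0,0,0,-0.081],[0.0324,-0.02,0,0,0,-0.081],[0.0324,-0.02,0,0,0,-0.081],[0.0324,-0.02,0,0,0,-0.081],[0,0,0,0,0,0]]]' 0.6; python3 - <<'E'
from h import *
for c in ["top","scene"]:
    im,d=optics.read_camera(c)
    for n in ["packer_mid","nail_jar_mid"]: print(n,[(np.round(np.array(x["point"])*1000),x["p"]) for x in optics.spot_point(c,n)][:1])
E
```

```text
clock: 14.05
tcp_pos: [0.6054, 0.0326, 0.1527]
eef_rot: [[-0.025, 1.0, 0.001], [1.0, 0.025, -0.0], [-0.0, 0.001, -1.0]]
contact_force: [-1.6, -0.2, -0.0]
gripper_width: 0.0704
finger_force: 0.0
packer_mid [(array([688., 395.,  60.]), 0.21)]
nail_jar_mid [(array([460., 120.,  57.]), 0.85)]
packer_mid [(array([604.,  32.,  18.]), 0.88)]
nail_jar_mid [(array([460., 124.,  59.]), 0.94)]
```

```bash
python3 -m pendant '[[[0,0,-0.12,0,0,0],[0,0,-0.1,0,0,0],[0,0,-0.05,0,0,0],[0,0,-0.02,0,0,0],[0,0,0,0,0,0]]]'; python3 -m pendant '[[[0,0,0,0,0,0],[0,0,0,0,0,0],[0,0,0,0,0,0],[0,0,0,0,0,0]]]' -1;  python3 -m pendant '[[[0,0,0.1,0,0,0],[0,0,0.12,0,0,0],[0,0,0.08,0,0,0]]]'
```

```text
clock: 14.98
tcp_pos: [0.6042, 0.0334, 0.0077]
eef_rot: [[-0.025, 1.0, -0.001], [1.0, 0.025, 0.0], [0.0, -0.001, -1.0]]
contact_force: [-0.1, -1.0, 1.5]
gripper_width: 0.0705
finger_force: 0.0
clock: 15.48
tcp_pos: [0.605, 0.0332, 0.0085]
eef_rot: [[-0.024, 1.0, 0.001], [1.0, 0.024, -0.0], [-0.0, 0.001, -1.0]]
contact_force: [-0.7, -0.1, 5.9]
gripper_width: 0.0449
finger_force: 29.8
clock: 15.85
tcp_pos: [0.605, 0.0332, 0.1603]
eef_rot: [[-0.024, 1.0, 0.002], [1.0, 0.024, -0.0], [-0.0, 0.002, -1.0]]
contact_force: [1.0, -0.1, -0.9]
gripper_width: 0.0449
finger_force: 29.8
```

```bash
python3 -m pendant '[[[-0.0576,0.0748,0,0,0,-0.013],[-0.0576,0.0748,0,0,0,-0.012],[-0.0576,0.0748,0,0,0,0],[-0.0576,0.0748,0,0,0,0],[-0.0576,0.0748,0,0,0,0],[0,0,-0.08,0,0,0],[0,0,-0.08,0,0,0],[0,0,0,0,0,0]]]'; python3 - <<'E'
from h import *
for c in ["top","scene"]:
    im,d=optics.read_camera(c)
    for n in ["packer_mid","wedge_mid"]: print(n,[(np.round(np.array(x["point"])*1000),x["p"]) for x in optics.spot_point(c,n)][:1])
E
```

```text
clock: 16.85
tcp_pos: [0.4574, 0.2195, 0.0754]
eef_rot: [[0.028, 1.0, -0.006], [1.0, -0.028, -0.002], [-0.002, -0.006, -1.0]]
contact_force: [-0.5, -0.9, -0.3]
gripper_width: 0.0447
finger_force: 29.8
packer_mid []
wedge_mid [(array([458.,  23.,  21.]), 0.88)]
packer_mid [(array([459., 218.,  86.]), 0.58)]
wedge_mid [(array([457.,  29.,  31.]), 0.63)]
```

```bash
python3 -m pendant '[[[0,0,-0.06,0,0,0],[0,0,-0.025,0,0,0],[0,0,-0.008,0,0,0],[0,0,-0.003,0,0,0],[0,0,0,0,0,0]]]'; python3 -m pendant '[[[0,0,0,0,0,0],[0,0,0,0,0,0],[0,0,0,0,0,0],[0,0,0.03,0,0,0],[0,0,0.12,0,0,0],[0,0,0.12,0,0,0]]]' 0.6
```

```text
clock: 17.77
tcp_pos: [0.4608, 0.2204, 0.0301]
eef_rot: [[0.028, 1.0, 0.001], [1.0, -0.028, 0.0], [0.0, 0.001, -1.0]]
contact_force: [-0.6, 0.1, -1.0]
gripper_width: 0.0448
finger_force: 29.8
clock: 18.52
tcp_pos: [0.4598, 0.2201, 0.1667]
eef_rot: [[0.028, 1.0, -0.001], [1.0, -0.028, -0.0], [-0.0, -0.001, -1.0]]
contact_force: [1.0, 0.9, -0.1]
gripper_width: 0.0706
finger_force: 0.0
```

```bash
python3 -m pendant '[[[0.0295,0.0995,0,0,0,0.024],[0.0295,0.0995,0,0,0,0.024],[0.0295,0.0995,0,0,0,0.024],[0.0295,0.0995,0,0,0,0],[0,0,0,0,0,0]]]' 1; python3 - <<'E'
from h import *
for c in ["top","scene"]:
    im,d=optics.read_camera(c)
    if c=="top": cv2.imwrite("pics/e.png",cv2.resize(im[170:310,150:400],None,fx=3,fy=3)[...,::-1])
    for n in ["packer_mid","sander_mid","marker_mid"]: print(n,[(np.round(np.array(x["point"])*1000),x["p"]) for x in optics.spot_point(c,n)][:1])
E
```

```text
clock: 19.15
tcp_pos: [0.5202, 0.4227, 0.1655]
eef_rot: [[-0.125, 0.992, 0.002], [0.992, 0.125, 0.002], [0.002, 0.002, -1.0]]
contact_force: [-0.8, -0.1, -0.3]
gripper_width: 0.0879
finger_force: 0.0
packer_mid [(array([462., 223.,  33.]), 0.9)]
sander_mid [(array([520., 419.,  11.]), 0.72)]
marker_mid [(array([440., 336.,   4.]), 0.44)]
packer_mid [(array([462., 217.,  38.]), 0.76)]
sander_mid [(array([523., 421.,  16.]), 0.91)]
marker_mid [(array([444., 334.,   5.]), 0.48)]
```

View pics/e.png

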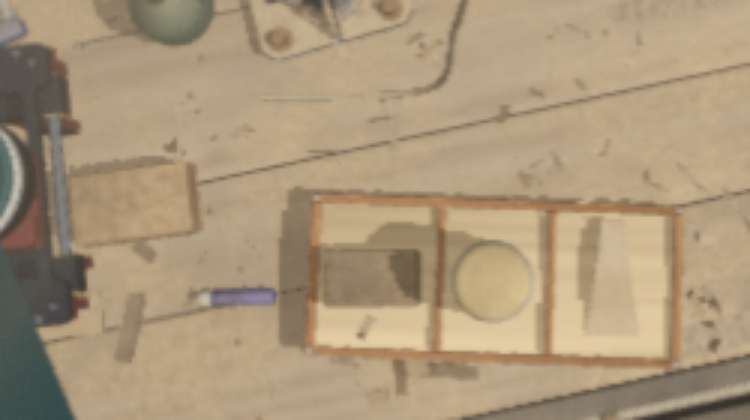

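The picture shows all three items of the door kit inside their bays: packer (372,277), jar (492,280), wedge (612,277). The cork block (130,205) and pen (237,297) remain. Next is the cork block.

```bash
python3 -m pendant '[[[0.001,-0.002,-0.12,0,0,0],[0,0,-0.12,0,0,0],[0,0,-0.05,0,0,0],[0,0,-0.02,0,0,0],[0,0,0,0,0,0]]]'; python3 -m pendant '[[[0,0,0,0,0,0],[0,0,0,0,0,0],[0,0,0,0,0,0],[0,0,0,0,0,0]]]' -1;  python3 -m pendant '[[[0,0,0.1,0,0,0],[0,0,0.12,0,0,0],[0,0,0.09,0,0,0]]]'
```

```text
clock: 20.18
tcp_pos: [0.52, 0.4181, 0.0098]
eef_rot: [[-0.122, 0.993, -0.0], [0.993, 0.122, -0.0], [-0.0, -0.0, -1.0]]
contact_force: [0.4, 0.1, 0.7]
gripper_width: 0.088
finger_force: 0.0
clock: 20.68
tcp_pos: [0.5203, 0.4186, 0.0104]
eef_rot: [[-0.123, 0.992, 0.001], [0.992, 0.123, 0.001], [0.001, 0.001, -1.0]]
contact_force: [-0.0, 0.1, 5.8]
gripper_width: 0.0587
finger_force: 30.0
clock: 21.05
tcp_pos: [0.5201, 0.4186, 0.1671]
eef_rot: [[-0.123, 0.992, 0.001], [0.992, 0.123, 0.001], [0.001, 0.001, -1.0]]
contact_force: [1.0, -0.1, -1.0]
gripper_width: 0.0587
finger_force: 30.0
```

```bash
python3 -m pendant '[[[-0.0091,-0.104,0,0,0,-0.0633],[-0.0091,-0.104,0,0,0,-0.0633],[-0.0091,-0.104,0,0,0,-0.0633],[-0.0091,-0.104,0,0,0,-0.0633],[-0.0091,-0.104,0,0,0,-0.0633],[-0.0091,-0.104,0,0,0,-0.0633],[-0.0091,-0.104,0,0,0,-0.0633],[-0.0091,-0.104,0,0,0,-0.0633],[-0.0091,-0.104,0,0,0,-0.0633],[-0.0091,-0.104,0,0,0,-0.0633]]]'; python3 -m pendant '[[[-0.0091,-0.104,0,0,0,-0.0633],[-0.0091,-0.104,0,0,0,-0.0633],[-0.0091,-0.104,0,0,0,-0.0633],[0,0,-0.1,0,0,0],[0,0,-0.07,0,0,0],[0,0,0,0,0,0]]]'; python3 - <<'E'
from h import *
for c in ["top","scene"]:
    im,d=optics.read_camera(c)
    cv2.imwrite("pics/f.png",cv2.resize(im[250:400,300:460],None,fx=4,fy=4)[...,::-1])
    for n in ["sander_mid","sanding_tray"]: print(n,[(np.round(np.array(x["point"])*1000),x["p"]) for x in optics.spot_point(c,n)][:1])
E
```

```text
clock: 22.3
tcp_pos: [0.4739, -0.1033, 0.1647]
eef_rot: [[0.935, 0.356, 0.0], [0.356, -0.935, 0.0], [0.0, -0.0, -1.0]]
contact_force: [0.2, -1.0, -1.5]
gripper_width: 0.0588
finger_force: 30.0
clock: 23.05
tcp_pos: [0.4584, -0.2563, 0.0774]
eef_rot: [[1.0, -0.03, -0.005], [-0.03, -1.0, 0.004], [-0.005, -0.004, -1.0]]
contact_force: [0.5, -0.4, 0.4]
gripper_width: 0.0592
finger_force: 30.0
sander_mid []
sanding_tray [(array([ 463., -220.,   -3.]), 0.64)]
sander_mid [(array([ 465., -258.,   86.]), 0.9)]
sanding_tray [(array([ 464., -222.,    3.]), 0.77)]
```

View pics/f.png

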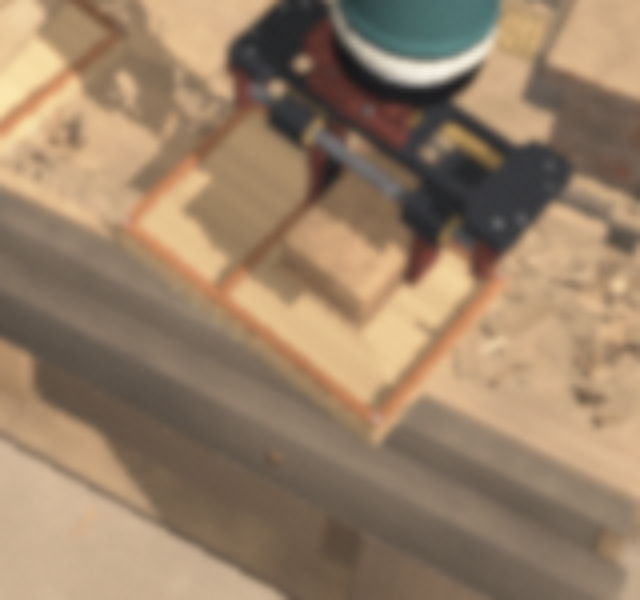

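The block hangs square over the larger bay. I'll lower and release it with a limited opening.

```bash
python3 -m pendant '[[[0,0,-0.06,0,0,0],[0,0,-0.025,0,0,0],[0,0,-0.01,0,0,0],[0,0,-0.005,0,0,0],[0,0,0,0,0,0]]]'; python3 -m pendant '[[[0,0,0,0,0,0],[0,0,0,0,0,0],[0,0,0,0,0,0],[0,0,0.03,0,0,0],[0,0,0.12,0,0,0],[0,0,0.12,0,0,0]]]' 0.62
```

```text
clock: 23.98
tcp_pos: [0.4611, -0.258, 0.0304]
eef_rot: [[1.0, -0.03, 0.001], [-0.03, -1.0, -0.001], [0.001, 0.001, -1.0]]
contact_force: [-1.0, 0.4, 2.6]
gripper_width: 0.0587
finger_force: 30.0
clock: 24.72
tcp_pos: [0.4602, -0.2574, 0.1666]
eef_rot: [[1.0, -0.03, -0.001], [-0.03, -1.0, 0.001], [-0.001, -0.001, -1.0]]
contact_force: [1.2, -0.1, -0.7]
gripper_width: 0.0712
finger_force: 0.0
```

```bash
python3 -m pendant '[[[-0.0033,0.1076,0,0,0,0.0722],[-0.0033,0.1076,0,0,0,0.0722],[-0.0033,0.1076,0,0,0,0.0722],[-0.0033,0.1076,0,0,0,0.0722],[-0.0033,0.1076,0,0,0,0.0722],[-0.0033,0.1076,0,0,0,0.0722],[-0.0033,0.1076,0,0,0,0.0722],[-0.0033,0.1076,0,0,0,0.0722],[-0.0033,0.1076,0,0,0,0.0722],[-0.0033,0.1076,0,0,0,0.0722]]]'; python3 -m pendant '[[[-0.0033,0.1076,0,0,0,0.0722],[0,0,-0.1,0,0,0],[0,0,0,0,0,0]]]' -0.1; python3 - <<'E'
from h import *
for c in ["top","scene"]:
    im,d=optics.read_camera(c);P=cloud(c,d)
    for n in ["marker_mid","sander_mid"]:
        print(n,[(np.round(np.array(x["point"])*1000),x["p"]) for x in optics.spot_point(c,n)][:1])
        for r in optics.regions_of(c,n)[:1]:
            print(top(P,r["region"]&(d>0)))
E
```

```text
clock: 25.98
tcp_pos: [0.444, 0.2822, 0.1658]
eef_rot: [[0.083, 0.997, 0.001], [0.997, -0.083, 0.0], [0.001, 0.001, -1.0]]
contact_force: [0.6, -0.8, 0.0]
gripper_width: 0.071
finger_force: 0.0
clock: 26.35
tcp_pos: [0.4395, 0.3331, 0.1126]
eef_rot: [[-0.064, 0.998, -0.006], [0.998, 0.064, -0.004], [-0.003, -0.006, -1.0]]
contact_force: [-0.6, -0.5, 0.0]
gripper_width: 0.0443
finger_force: 0.0
marker_mid [(array([443., 334.,   2.]), 0.68)]
(array([ 463., -257.]), array([95., 57.]), -0.4, 54)
sander_mid []
(array([ 463., -258.]), array([95., 59.]), -0.4, 54)
marker_mid [(array([444., 334.,   3.]), 0.51)]
(array([441., 332.]), array([58., 11.]), -88.6, 13)
sander_mid [(array([ 466., -258.,   35.]), 0.77)]
(array([ 460., -258.]), array([99., 58.]), -1.8, 54)
```

```bash
python3 -m pendant '[[[0,0,-0.11,0,0,0],[0,0,-0.07,0,0,0],[0,0,-0.03,0,0,0],[0,0,-0.014,0,0,0],[0,0,0,0,0,0]]]'; python3 -m pendant '[[[0,0,0,0,0,0],[0,0,0,0,0,0],[0,0,0,0,0,0],[0,0,0,0,0,0],[0,0,0,0,0,0]]]' -1;  python3 -m pendant '[[[0,0,0.1,0,0,0],[0,0,0.12,0,0,0],[0,0,0.09,0,0,0]]]'
```

```text
clock: 27.48
tcp_pos: [0.4431, 0.3344, 0.0031]
eef_rot: [[-0.063, 0.998, 0.001], [0.998, 0.063, 0.0], [0.0, 0.001, -1.0]]
contact_force: [0.4, 1.0, 0.1]
gripper_width: 0.0395
finger_force: 0.0
clock: 28.1
tcp_pos: [0.4428, 0.3343, 0.0031]
eef_rot: [[-0.063, 0.998, 0.001], [0.998, 0.063, 0.0], [0.0, 0.001, -1.0]]
contact_force: [0.6, -0.5, 5.7]
gripper_width: 0.0108
finger_force: 30.0
clock: 28.48
tcp_pos: [0.4427, 0.3342, 0.1598]
eef_rot: [[-0.063, 0.998, 0.001], [0.998, 0.063, 0.001], [0.001, 0.001, -1.0]]
contact_force: [0.5, 0.4, 0.2]
gripper_width: 0.0107
finger_force: 30.0
```

```bash
python3 -m pendant '[[[0.0042,-0.0998,0,0,0,-0.0794],[0.0042,-0.0998,0,0,0,-0.0794],[0.0042,-0.0998,0,0,0,-0.0794],[0.0042,-0.0998,0,0,0,-0.0794],[0.0042,-0.0998,0,0,0,-0.0794],[0.0042,-0.0998,0,0,0,-0.0794],[0.0042,-0.0998,0,0,0,-0.0794],[0.0042,-0.0998,0,0,0,-0.0794],[0.0042,-0.0998,0,0,0,-0.0794],[0.0042,-0.0998,0,0,0,-0.0794]]]'; python3 -m pendant '[[[0,0,-0.1,0,0,0],[0,0,-0.08,0,0,0],[0,0,0,0,0,0],[0,0,0,0,0,0]]]'; python3 - <<'E'
from h import *
for c in ["top","scene"]:
    im,d=optics.read_camera(c)
    cv2.imwrite("pics/g.png",cv2.resize(im[250:400,300:460],None,fx=4,fy=4)[...,::-1])
    for n in ["marker_mid","sanding_tray"]: print(n,[(np.round(np.array(x["point"])*1000),x["p"]) for x in optics.spot_point(c,n)][:1])
E
```

```text
clock: 29.72
tcp_pos: [0.4631, -0.1665, 0.1575]
eef_rot: [[0.999, -0.035, -0.0], [-0.035, -0.999, 0.0], [-0.0, -0.0, -1.0]]
contact_force: [0.5, 0.3, -0.6]
gripper_width: 0.0104
finger_force: 30.0
clock: 30.22
tcp_pos: [0.4641, -0.1651, 0.0685]
eef_rot: [[1.0, -0.029, 0.001], [-0.029, -1.0, -0.0], [0.001, 0.0, -1.0]]
contact_force: [-0.7, -0.4, 0.9]
gripper_width: 0.0109
finger_force: 30.0
marker_mid []
sanding_tray []
marker_mid [(array([ 465., -170.,   72.]), 0.57)]
sanding_tray [(array([ 461., -221.,    1.]), 0.63)]
```

View pics/g.png

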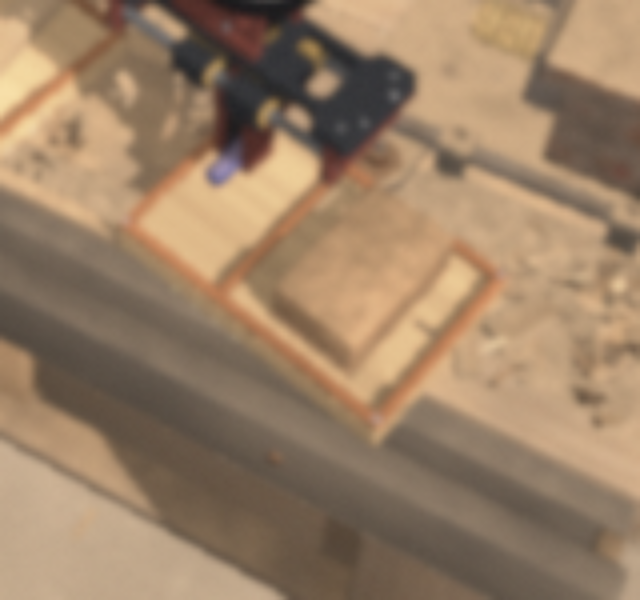

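The cork block lies in the larger bay and the pen is square over the smaller one. I'll lower and open slightly.

```bash
python3 -m pendant '[[[0,0,-0.05,0,0,0],[0,0,-0.025,0,0,0],[0,0,-0.009,0,0,0],[0,0,-0.004,0,0,0],[0,0,0,0,0,0]]]'; python3 -m pendant '[[[0,0,0,0,0,0],[0,0,0,0,0,0],[0,0,0,0,0,0],[0,0,0.03,0,0,0],[0,0,0.12,0,0,0],[0,0,0.12,0,0,0],[-0.03,0.1,0,0,0,0],[-0.03,0.1,0.05,0,0,0],[-0.03,0.1,0.05,0,0,0],[0,0,0,0,0,0]]]' -0.45; python3 - <<'E'
from h import *
ns=["nail_jar_mid","wedge_mid","packer_mid","sander_mid","marker_mid","turned_bowl_mid","oil_can_mid","glue_pot_mid"]
for c in ["scene","top"]:
    im,d=optics.read_camera(c)
    cv2.imwrite(f"pics/h_{c}.png",cv2.resize(im[130:300,240:510] if c=="top" else im[170:370,200:470],None,fx=2.9,fy=2.9)[...,::-1])
    for n in ns: print(n,[(np.round(np.array(x["point"])*1000),x["p"]) for x in optics.spot_point(c,n)][:1])
E
```

```text
clock: 31.15
tcp_pos: [0.4638, -0.1651, 0.0239]
eef_rot: [[1.0, -0.029, 0.0], [-0.029, -1.0, -0.0], [0.0, 0.0, -1.0]]
contact_force: [-0.6, -0.1, -1.6]
gripper_width: 0.0106
finger_force: 30.0
clock: 32.4
tcp_pos: [0.418, -0.0125, 0.211]
eef_rot: [[1.0, -0.025, 0.004], [-0.025, -1.0, 0.0], [0.004, -0.0, -1.0]]
contact_force: [0.5, -0.7, 1.2]
gripper_width: 0.024
finger_force: 0.0
nail_jar_mid [(array([460., 122.,  60.]), 0.66)]
wedge_mid [(array([457.,  30.,  28.]), 0.96)]
packer_mid [(array([460., 223.,  36.]), 0.84)]
sander_mid [(array([ 464., -257.,   36.]), 0.96)]
marker_mid [(array([ 464., -168.,   23.]), 0.44)]
turned_bowl_mid [(array([752.,  -3.,  15.]), 0.71)]
oil_can_mid [(array([689., 393.,  62.]), 0.68)]
glue_pot_mid [(array([748., 116.,  32.]), 0.66)]
nail_jar_mid []
wedge_mid [(array([460.,  29.,  28.]), 0.72)]
packer_mid [(array([464., 222.,  33.]), 0.6)]
sander_mid [(array([ 464., -261.,   30.]), 0.65)]
marker_mid [(array([ 467., -169.,   21.]), 0.67)]
turned_bowl_mid [(array([748.,  -4.,  15.]), 0.84)]
oil_can_mid [(array([687., 396.,  61.]), 0.79)]
glue_pot_mid [(array([743., 112.,  30.]), 0.98)]
```

View pics/h_top.png

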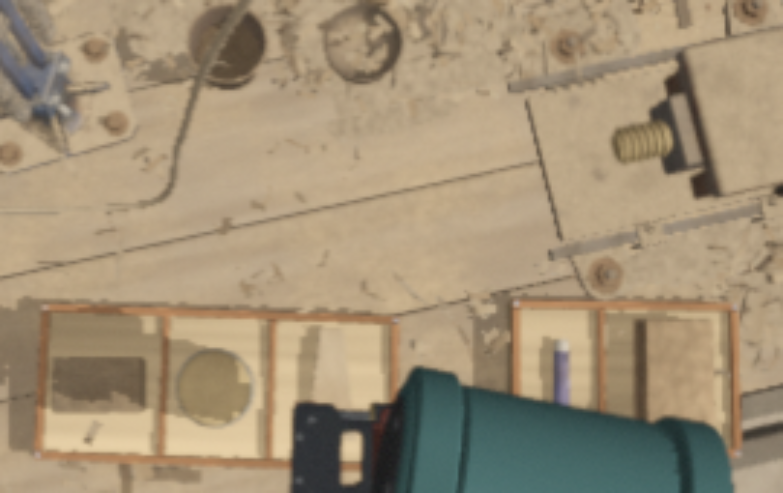

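View pics/h_scene.png

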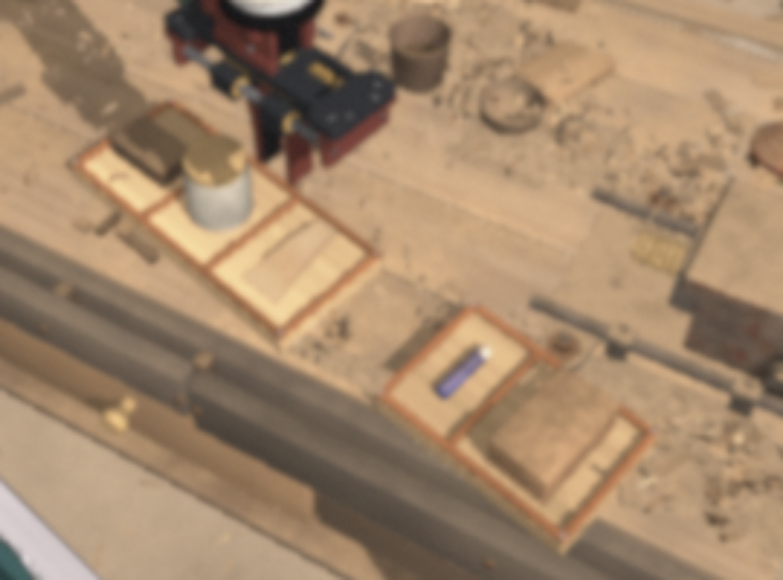

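The views show all five things flat in their bays: packer (150,140), jar (217,180), wedge (290,255), pen (465,370) and cork block (550,435) in the scene crop. The bowl, oil can and glue pot haven't moved and the gripper is clear, so I'm handing in.

```bash
python3 -c "
from rig import ctrl
print(ctrl.hand_in())"
```

```text
the job is handed in; nothing more can be done
None
```

Both kits are made up and the job is handed in at about 33 s: all five things looked flat in their bays and the three bystanders had not moved; the wedge also narrows in plan (about 40 to 20 mm), unlike its description.

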